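Set the fraction collector's tray to its index pointer and start it

TASK

Get the fraction collector ready and start it. First swing its delivery arm out to the stop, clear of the tray; then turn the tray until the open vial standing on it is lined up with the dark steel index pointer on the housing, swing the arm back until its drip nozzle hangs over the middle of the vial's mouth, and only then press the raised round start key at the right-hand end of the panel. Push gently, press no other key and leave the glassware around the machine standing where it is.

Things in the scene. Friction and masses are not known exactly. Their poses are not given: they have to be found in the camera images.
- fraction_collector_1: bench fraction collector, 290 x 235 mm, 250 mm high, fixed. Origin under its middle; x to its back, y to its left seen from the sloping front panel, z up (same axes below). Deck at z 76. White drum tray, 208 mm across, flat top at z 152, axis at x 19, y -12; it behaves as a solid drum (nothing enters its holes, its hub cannot be gripped) and turns freely with slight friction.
- fraction_collector_1_carousel (a joint): tray's turn about its vertical axis, rad, grows anticlockwise seen from above, no stops. Stays where it is left. At 0 the vial stands at azimuth 4.311 rad about the tray axis (0 = machine +x, pi/2 = machine +y).
- fraction_collector_1_arm (a joint): swing of the black delivery arm about its post (vertical axis at x 115, y 85 mm), rad: -0.175 outer stop (nozzle outside the tray) to 1.05 (over the hub); grows anticlockwise from above; stays where left, light friction. At 0 it points to azimuth -3.071 from the post. Arm 22 mm wide, 112 long, z 225 to 242; head at its end z 206 to 226; the sensor legs and nozzle below are not solid.
- nozzle_tip (a point): tip of the thin drip nozzle between the two short black sensor legs under the arm's head: 100 mm from the post's axis, on the arm's centre line, at z 183 mm.
- vial_mouth (a point): centre of the mouth of the open glass vial (26 mm wide, 27 at the rim) at z 180 mm, 77 mm from the tray's axis. The vial is fixed in a black holder (35 mm wide, 9 mm high) clipped on the tray, so pushing either sideways turns the tray; solid up to the rim.
- pointer_tip (a point): tip of the dark steel index pointer (18 mm wide bent strip standing on the left deck, its tongue at z 157 mm reaching over the tray's rim, 95 mm from the tray's axis). The line from the tray's axis to this tip is the mark; lined up, the vial's middle is 18 mm from the tip and lies where the nozzle crosses above.
- start_key (a point): centre of the face of the raised round start key (15 mm across, grey), on the sloping panel at its right-hand end, x -129, y -72, z 54 mm. It faces forward and up, pushed along machine (0.70, 0, -0.72).
- fraction_collector_1_key2 (a joint): travel of the start key, m: 0 out, 0.0016 fully down (about 6.5 N, springs back).
- fraction_collector_1_key0 (a joint): travel of the left one of the two small flat keys left of the start key (42 mm from it), m, 0 out, 0.0016 down.
- fraction_collector_1_key1 (a joint): travel of the right one of the two small flat keys left of the start key (26 mm from it), m, 0 out, 0.0016 down.
- conical_flask: loose clear conical flask, 67 mm wide, 112 mm high, standing to the right of the machine; origin under its centre, z up.
- glass_beaker: loose clear glass beaker, 68 mm wide, 85 mm high, standing to the left of the machine; origin under its centre, z up.
- capped_bottle: loose 250 ml glass bottle with a screw cap, 70 mm wide, 128 mm high, standing to the left of the machine; origin under its middle, z up.
Not all that is in view belongs to the job. Leave any yellow look-alike of the glass_beaker alone.

How it is judged:
On the way, in this order (a step that is already met when the one before it is completed fails the run):
1. the arm is swung out to its stop (value of joint fraction_collector_1_arm below -0.13 rad), for 0.2 s.
2. with the arm still out, the tray is turned so that the vial stands at the pointer (horizontal distance between vial_mouth and pointer_tip below 0.0195 m and value of joint fraction_collector_1_arm below -0.1 rad), for 0.2 s.
3. the arm is swung back so that the nozzle hangs over the vial's mouth (horizontal distance between nozzle_tip and vial_mouth below 0.008 m), for 0.2 s.
4. the start key is pressed with the nozzle over the vial (value of joint fraction_collector_1_key2 above 0.0009 m and horizontal distance between nozzle_tip and vial_mouth below 0.008 m), for 0.05 s.
At the end, for the whole second after the job is handed in: The vial is lined up with the pointer (its mouth's middle within 19.5 mm of the tip, so about 7 mm to either side), the nozzle hangs within 8 mm of the middle of the vial's mouth, the start key is released, and the flask, beaker and bottle stand upright (horizontal distance between nozzle_tip and vial_mouth below 0.008 m and horizontal distance between vial_mouth and pointer_tip below 0.0195 m and value of joint fraction_collector_1_key2 below 0.0004 m and angle between each of conical_flask, glass_beaker, capped_bottle's own z axis and vertical below 0.15 rad); the robot touches nothing.
It fails at once if the start key is pressed before the nozzle is over the vial (value of joint fraction_collector_1_key2 above 0.0009 m and horizontal distance between nozzle_tip and vial_mouth above 0.01 m).
It fails at once if one of the two small keys is pressed (value of joint any of fraction_collector_1_key0, fraction_collector_1_key1 above 0.0009 m).
It fails at once if the collector or anything on it is pushed with more than 40 N (contact force between fraction_collector_1 and anything else above 40 N).
It fails at once if the flask, beaker or bottle is moved by more than 30 mm (distance of any of conical_flask, glass_beaker, capped_bottle from where it was at the start of the episode above 0.03 m).
It also fails if it takes over 72 s, if anything falls off the work surface, if the arm or the gripper's body presses on something with over 40 N, if the wrist force passes 120 N, or if a joint passes its speed limit or range.

ROBOT

A 7-joint arm with a two-finger parallel gripper is mounted at the origin on a cart in front of the work surface, level with it; the furniture and walls round the work are solid. World frame = base frame: x ahead of the robot, y to its left, z up, the work surface at z = 0. Lengths are in m, angles in rad, forces in N, time in s.
With the tool pointing down it reaches from about 0.425 to 0.925 m from the base axis. Payload 6.8 kg.
Tool frame: the origin (TCP) lies between the finger pads; the fingertips stand 14 mm ahead of it and the grasp point (between the pads) lies 5 mm behind it; z points along the fingers, y is the line along which they close (so a half turn about z gives the same grasp; the last joint's range is limited). The gripper opens to 85 mm and grips with 20 to 120 N. Pads are 22 mm wide; open, the fingers measure 114 mm over their backs; the gripper's body (76 mm by 85 mm) begins 54 mm behind the grasp point. The pads swing forward as they close: fully open they stand 13 mm farther back than shut.
Start: joints at [1.104, 0.477, 0.022, 1.555, -0.011, 1.109, -0.083], TCP at [0.237, -0.632, 0.245] pointing down, gripper open.
Joint ranges: [-2.96, 2.96], [-0.34, 2.1], [-1.41, 1.46], [0.24, 2.44], [-1.37, 4.51], [0.17, 1.92], [-2.96, 2.96]. Speed limits (rad/s): [2.39, 2.39, 3.14, 3.14, 3.14, 3.14, 3.14].

INTERFACE

Orientations are given as a rotation vector (axis times angle).
In Python, from bench import r, eyes, ticket gives the robot as it stands. The module is installed in compiled form; this text tells all that it offers.
- The arm moves only by the tool arm_command, never from a script. Its argument "plan" is text: rows parted by semicolons, each of 4 numbers parted by spaces: the shift along the tool's x, y, z in m, then the turn about the tool's z in degrees. In form: tx ty tz yaw; .... A call has 1 to 20 rows; each row shifts and turns the commanded pose from where the row before left it, along the tool's axes as they then stand; what a row does not reach is not made up. A row lasts 1/8 s, in which the tool goes at most 62.5 mm and 10.7 degrees, less where a joint would pass 70% of its speed; a pose out of reach is approached as far as the arm can. A call is refused whole if a number of a shift passes 0.0625 or a number of a turn 10.7, either way. A call with a gripper value outside its range is refused whole. "hand" is the closure, from -1 (fully open) to 1 (shut), set as the call begins (left out, the last holds). The fingers move at their own pace and stop on an object; "grip_force" is the grip in N (left out, the last holds). Time passes only in rows, so rows that do not move let the fingers close. It gives the time, the measured TCP pose, the force, the opening and the grip force at its end, in the units of the state.
- r.get_obs(): the state, without advancing time (a new reading comes with each control period).
- eyes.grab_frame(name): name is "scene" or "top" or "wrist"; returns (picture, depth): 480x640x3 uint8, red, green, blue; 480x640 float32, m along the optical axis (not along the pixel's ray), 0 where there is no reading.
- eyes.calibration(name): a dict with "fov_y" (degrees; the focal length in pixels is half the picture's height over the tangent of half this angle, whatever the lens; pixels are square), "cx", "cy" (the principal point, pixels), "origin" and "attitude" of the camera in the world; the wrist camera has in their place "tool_from_camera" (4x4, takes a point from camera to tool coordinates, whose origin is the TCP and whose axes are the flange's). Camera axes: x right, y up, looking along -z (the intrinsics and any distortion apply to the point x, -y, -z); pixel columns grow to the right and rows downward; lengths in m; the calibration is good to about 2 mm. A picture is of the moment at which its call begins: read the wrist's pose just before it. calibration takes no time and is no camera call.
- ticket.hand_in(): hands the job in; it is judged then, once.
The state is a dict: "clock": time; "joints": joint angles; "qvel": joint speeds; "tau": joint torques, N m; "tcp_pos": TCP position; "orientation": TCP orientation; "contact_force": force on the tool from outside, world axes, zero at the start; "moment": the same for the moment, N m; "grip_width": finger opening in m; "gripper_force": force on a finger pad.
Only numpy, scipy, OpenCV 4.12 (cv2) and the standard library are available. Lean on these libraries where they do the work, as an engineer would, in place of code of your own. Each camera call takes 0.05 s, during which the arm holds its last target. There are 200 camera calls.

## Working session

There is one attempt and no reset: what is moved stays moved. The work goes in short steps, Python scripts to look and compute and a tool call to move; the robot and the scene stay as the last step left them, time stands still between calls to the robot, and variables do not carry over. Pictures are saved under pics/ and viewed, at most 10 in all, crops included, and the job is handed in when it is done.

Besides the shell and the picture viewer there is one more tool, called as name(argument=value, ...) on one line, values as JSON. arm_command: Moves the arm, as the interface text tells. Its arguments: {"type":"object","properties":{"plan":{"type":"string"},"hand":{"type":"number"},"grip_force":{"type":"number"}},"required":["plan"]}

```bash
mkdir -p pics; cat > h.py <<'E'
import numpy as np, cv2
from bench import r, eyes, ticket
from scipy.spatial.transform import Rotation as R
def save(n,im): cv2.imwrite('pics/'+n+'.png',cv2.cvtColor(im,cv2.COLOR_RGB2BGR))
E
python3 - <<'E'
from h import *
for n in ['scene','top']:
    im,d=eyes.grab_frame(n); save(n,im); np.savez(n,im=im,d=d)
    print(n,eyes.calibration(n))
print(eyes.calibration('wrist')); print(r.get_obs())
E
```

```text
scene {'fov_y': 50.204774304211654, 'cx': 318.8308660522458, 'cy': 227.26105514534612, 'origin': array([-0.0511725 ,  0.46545623,  1.15881137]), 'attitude': array([ 0.32439298, -0.83039546, -2.30957088])}
top {'fov_y': 44.060255996745134, 'cx': 322.75224251279326, 'cy': 235.42018355295693, 'origin': array([ 0.31158418, -0.16364387,  1.84611422]), 'attitude': array([ 0.07201801, -0.09373231, -1.57900593])}
{'fov_y': 67.4159013162512, 'cx': 320.8198014159865, 'cy': 237.10496618501338, 'tool_from_camera': array([[-5.60487529e-04,  9.51171535e-01,  3.08662269e-01,
         8.06389848e-02],
       [ 9.99999777e-01,  4.21194731e-04,  5.17908994e-04,
        -1.33910864e-03],
       [ 3.62613371e-04,  3.08662491e-01, -9.51171559e-01,
        -1.28601607e-01],
       [ 0.00000000e+00,  0.00000000e+00,  0.00000000e+00,
         1.00000000e+00]])}
{'clock': 0.1, 'joints': array([ 1.10392401,  0.4777178 ,  0.02232709,  1.55635723, -0.01149556,
        1.10928916, -0.08311717]), 'qvel': array([-0.00021729, -0.00128449, -0.00144263, -0.00203513,  0.00283216,
       -0.00067482, -0.00190584]), 'tau': array([ 4.39086740e-03, -5.97761393e+01,  1.61384225e+00, -2.81955439e+01,
        1.28866217e-02,  4.98701018e-03, -2.46416988e-06]), 'tcp_pos': array([ 0.23682865, -0.63154317,  0.2444204 ]), 'orientation': array([-3.08960866e+00, -5.60285217e-01,  6.39032975e-04]), 'contact_force': array([-0.45909524,  0.13650791, -0.82460934]), 'moment': array([ 0.02153127, -0.01728216,  0.0790386 ]), 'gripper_force': 0.0, 'grip_width': 0.08545903909495713}
```

View pics/scene.png

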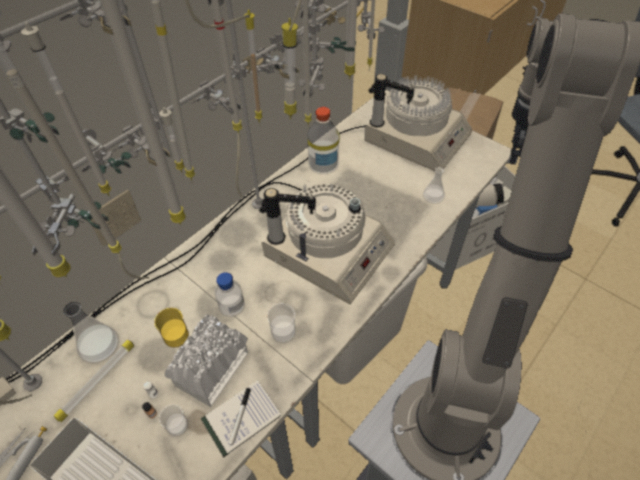

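View pics/top.png

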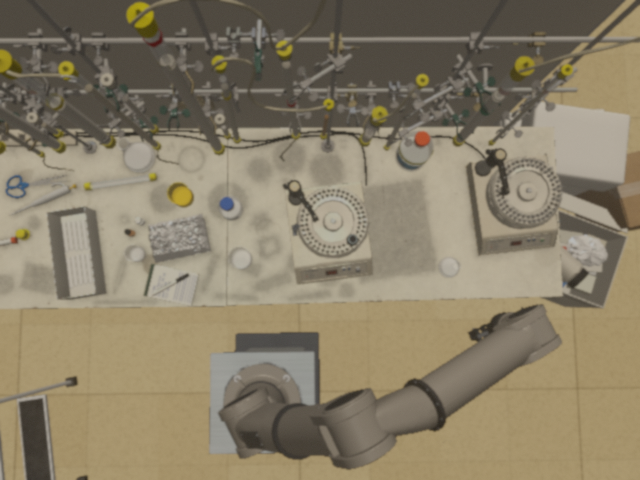

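```bash
cat >> h.py <<'E'
def cloud(n,d,obs=None):
    c=eyes.calibration(n); f=240/np.tan(np.radians(c['fov_y'])/2)
    v,u=np.mgrid[0:480,0:640]
    P=np.stack([(u-c['cx'])/f*d,-(v-c['cy'])/f*d,-d],-1)
    if n=='wrist':
        T=c['tool_from_camera']; P=P@T[:3,:3].T+T[:3,3]
        return P@R.from_rotvec(obs['orientation']).as_matrix().T+obs['tcp_pos']
    return P@R.from_rotvec(c['attitude']).as_matrix().T+c['origin']
def proj(n,p,obs=None):
    c=eyes.calibration(n); f=240/np.tan(np.radians(c['fov_y'])/2); p=np.asarray(p,float)
    if n=='wrist':
        T=c['tool_from_camera']
        p=(p-obs['tcp_pos'])@R.from_rotvec(obs['orientation']).as_matrix()
        q=(p-T[:3,3])@T[:3,:3]
    else: q=(p-c['origin'])@R.from_rotvec(c['attitude']).as_matrix()
    return np.stack([c['cx']+f*q[...,0]/-q[...,2],c['cy']-f*q[...,1]/-q[...,2]],-1)
def rect(m):
    b=cv2.minAreaRect(m.astype(np.float32)); return b
E
python3 - <<'E'
from h import *
z=np.load('top.npz'); im,d=z['im'],z['d']; P=cloud('top',d)
c1=cv2.resize(im[165:290,280:390],None,fx=4.5,fy=4.5,interpolation=cv2.INTER_CUBIC)
save('crop',c1)
def at(u,v): return P[v,u].round(3)
for n,(u,v) in dict(tray=(318,240),tray2=(333,245),bench=(400,230),flask=(450,267),beaker=(241,260),bottle=(227,204),ped=(294,187)).items(): print(n,at(u,v))
m=(d>0)&(abs(P[...,2]-.152)<.008); m[:, :285]=0;m[:,385:]=0;m[:165]=0;m[290:]=0
q=P[m][:,:2]; (x,y),rr=cv2.minEnclosingCircle(q.astype(np.float32)*1000); print('tray',x,y,rr,len(q),P[m][:,2].mean())
m=(d>0)&(P[...,2]>.03)&(P[...,2]<.085); m[:, :285]=0;m[:,385:]=0;m[:170]=0;m[290:]=0
print(cv2.minAreaRect((P[m][:,:2]*1000).astype(np.float32)))
E
```

```text
tray [ 0.478 -0.174  0.152]
tray2 [ 0.462 -0.217  0.155]
bench [ 0.522 -0.433  0.001]
flask [ 0.4   -0.57   0.073]
beaker [0.43  0.061 0.034]
bottle [0.588 0.09  0.131]
ped [ 0.614 -0.11   0.249]
tray 546.59765625 -199.2552490234375 125.26350402832031 2469 0.1509330162297422
((518.080810546875, -216.56341552734375), (300.0357666015625, 256.4821472167969), 6.73692512512207)
```

View pics/crop.png

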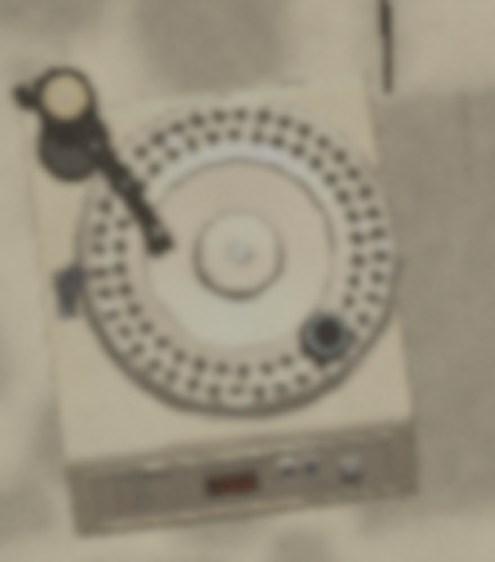

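The candidates are two collectors in the top view: the left one at (333,221) and the right one at (525,195). The left one has the flask at (450,267) on its right, the beaker at (241,260) and capped bottle at (230,207) on its left, and an open vial in a dark holder, so I chose it.

In its crop I see:
- tray centre (242,252)
- vial (327,335)
- arm running from (65,150) to (160,245)
- pointer (70,290)
- small keys (290,465) and (312,465)
- start key (350,468)

I'm moving the wrist camera above it.

arm_command(plan="0 0 -0.057 0;0 0 -0.057 0;0 0 -0.057 0;0 0 -0.057 0;0.041 -0.023 0 0;0.041 -0.023 0 0;0.041 -0.023 0 0;0.041 -0.023 0 0;0.041 -0.023 0 0;0.041 -0.023 0 0;0.041 -0.023 0 0;0.041 -0.023 0 0;0.041 -0.023 0 0;0.041 -0.023 0 0;0.041 -0.023 0 0;0.041 -0.023 0 0;0 0 0 6.8;0 0 0 6.8;0 0 0 0;0 0 0 0", hand=1)

```text
clock: 2.6
tcp_pos: [0.6007, -0.2009, 0.4731]
orientation: [-3.136, -0.194, 0.001]
contact_force: [0.3, -0.4, 0.8]
grip_width: 0.0003
gripper_force: 0.0
```

```bash
python3 - <<'E'
from h import *
o=r.get_obs(); im,d=eyes.grab_frame('wrist'); save('w1',im); np.savez('w1',im=im,d=d,tcp_pos=o['tcp_pos'],orientation=o['orientation'])
print(o['clock'],o['tcp_pos'],o['orientation'],o['grip_width'])
P=cloud('wrist',d,o)
m=(d>0)&(abs(P[...,2]-.152)<.006); print(m.sum(), np.median(P[m],0))
m=(d>0)&(abs(P[...,2]-.076)<.006); print(m.sum(), np.median(P[m],0),cv2.minAreaRect((P[m][:,:2]*1000).astype(np.float32)))
E
```

```text
2.6 [ 0.60065042 -0.20093586  0.47305716] [-3.13551685e+00 -1.93849274e-01  7.18776697e-04] 0.00031376075309552047
9652 [ 0.55479571 -0.21799681  0.15214732]
8978 [ 0.59698323 -0.2516633   0.07239995] ((557.5825805664062, -222.904541015625), (470.6709289550781, 959.4202880859375), 12.678001403808594)
```

View pics/w1.png

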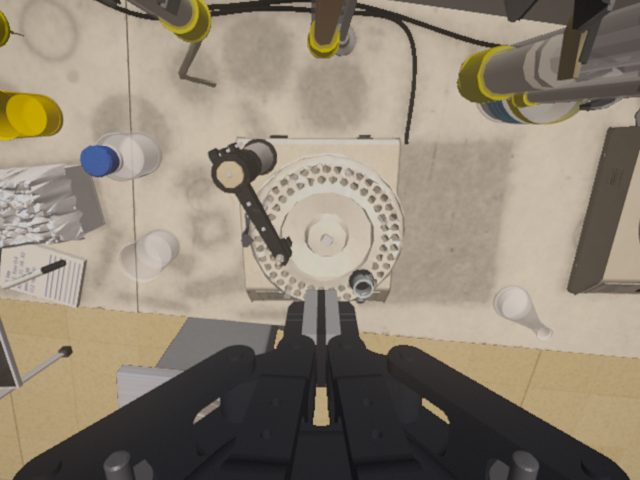

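```bash
cat >> h.py <<'E'
def ray(n,uv,zz,obs=None):
    c=eyes.calibration(n); f=240/np.tan(np.radians(c['fov_y'])/2); uv=np.asarray(uv,float)
    q=np.stack([(uv[...,0]-c['cx'])/f,-(uv[...,1]-c['cy'])/f,-np.ones(uv.shape[:-1])],-1)
    if n=='wrist':
        T=c['tool_from_camera']; M=R.from_rotvec(obs['orientation']).as_matrix()
        o=M@T[:3,3]+obs['tcp_pos']; q=q@T[:3,:3].T@M.T
    else: o=c['origin']; q=q@R.from_rotvec(c['attitude']).as_matrix().T
    return o+q*((zz-o[2])/q[...,2])[...,None]
E
python3 - <<'E'
from h import *
from scipy.optimize import least_squares
o=dict(np.load('w1.npz')); P=cloud('wrist',o['d'],o); d=o['d']
m=(d>0)&(abs(P[...,2]-.152)<.006); m[:,:240]=0; m[:,410:]=0; m[310:]=0;m[:145]=0
h=cv2.convexHull(P[m][:,:2].astype(np.float32))[:,0]
s=least_squares(lambda c:np.hypot(*(h-c[:2]).T)-.104,[.55,-.218],loss='soft_l1',f_scale=.002)
print('tray',s.x,(s.fun*1000).round(1)); t=s.x
c=ray('wrist',[[236,139],[401,139],[401,303],[248,292]],.076,o); print('corners',c.round(4))
v=c[0]-c[1]; print('width',np.hypot(*v[:2]),'yaw',np.degrees(np.arctan2(-v[0],v[1])))
print('vial',ray('wrist',[363,284],.180,o),'postcap',ray('wrist',[230,175],.25,o),'armend',ray('wrist',[284,256],.242,o))
print(P[175,230],P[250,277],P[220,257],P[240,247],P[284,363])
for n in ['top']:
    z=np.load('top.npz'); print('top',ray('top',[333.8,221],.165),ray('top',[352.7,239.4],.18),ray('top',[294.5,186],.25), ray('top',[357.8,269],.054))
E
python3 - <<'E'
from h import *
o=dict(np.load('w1.npz'));save('w1c',cv2.resize(o['im'][125:310,195:420],None,fx=3.2,fy=3.2,interpolation=cv2.INTER_CUBIC))
E
```

```text
tray [ 0.53701897 -0.21061002] [41.3 41.9 42.7 43.9 45.1  5.4  2.5 -4.  -3.5 -3.3 -2.4 -1.5 -1.8 -0.2
 -1.2  1.3  0.3  1.5  1.4  1.5  1.8  1.9  1.8  1.3  0.1 -0.1 -0.   0.2
 -0.7 -0.3 -0.8 -1.4 -1.1 -1.5 -2.4 -2.6 -2.8 -3.4]
corners [[ 0.6403 -0.0733  0.076 ]
 [ 0.6689 -0.3044  0.076 ]
 [ 0.4143 -0.3538  0.076 ]
 [ 0.4034 -0.1046  0.076 ]]
width 0.23285444607510114 yaw 7.04580669202252
vial [ 0.48779734 -0.26760099  0.18      ] postcap [ 0.61891802 -0.10770535  0.25      ] armend [ 0.5381841  -0.16706714  0.242     ]
[ 0.61935658 -0.10829091  0.25251592] [ 0.54388724 -0.15901327  0.24151465] [ 0.57431398 -0.13560426  0.24145553] [ 0.52103655 -0.11192129  0.15735133] [ 0.47878425 -0.27125739  0.16025019]
top [ 0.53046468 -0.21983387  0.165     ] [ 0.47564207 -0.27208422  0.18      ] [ 0.61661876 -0.11092816  0.25      ] [ 0.39800212 -0.29428758  0.054     ]
```

View pics/w1c.png

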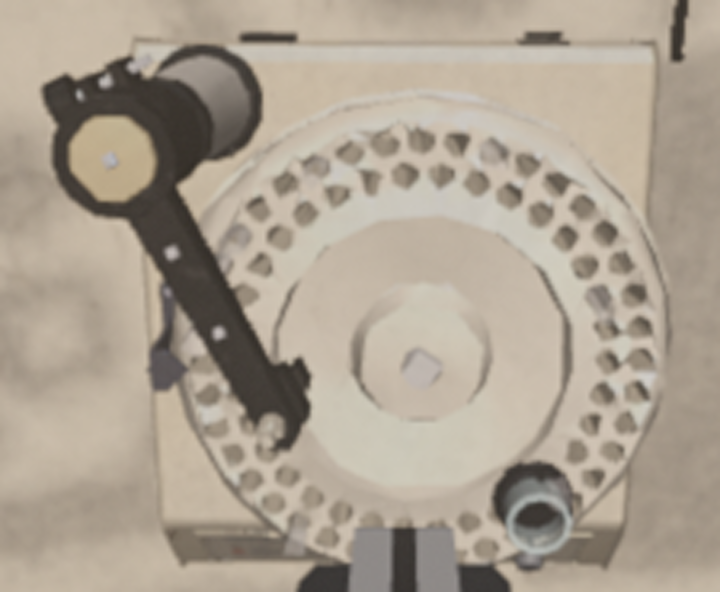

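```bash
python3 - <<'E'
from h import *
from scipy.optimize import least_squares
o=dict(np.load('w1.npz')); P=cloud('wrist',o['d'],o)
C=lambda u,v,z: ray('wrist',[195+(u+.5)/3.2-.5,125+(v+.5)/3.2-.5],z,o)[:2]
hub=P[125+115,195+132]; print('hub',hub)
pts=[(C(133,42,.076),(.145,.1175)),(C(655,42,.076),(.145,-.1175)),(C(421,367,hub[2]),(.019,-.012)),(C(111,158,.2525),(.115,.085))]
rim=[C(u,v,.152) for u,v in[(668,330),(540,120),(645,240),(430,95),(330,108)]]
def f(p):
    M=np.array([[np.cos(p[2]),-np.sin(p[2])],[np.sin(p[2]),np.cos(p[2])]])
    e=[a-p[:2]-M@np.array(b) for a,b in pts]; t=p[:2]+M@[.019,-.012]
    return np.r_[np.ravel(e),[np.linalg.norm(q-t)-.104 for q in rim]]*1000
s=least_squares(f,[.51,-.207,.12]); print(s.x,s.fun.round(1)); x,y,a=s.x
M=np.array([[np.cos(a),-np.sin(a)],[np.sin(a),np.cos(a)]]); np.savez('pose',x=s.x)
W=lambda b:np.array([x,y])+M@np.array(b)/1000
t,post=W([19,-12]),W([115,85]); print('tray',t,'post',post,'ptr/noz target',W([17,65]),'key',W([-129,-72]))
v=C(540,525,.180); v2=P[284,363]; 
for q in[v,np.array([.4756,-.2721])]:
  q=M.T@(q-t);print('vial',np.hypot(*q),np.degrees(np.arctan2(q[1],q[0]))%360)
e=M.T@(C(272,430,.242)-post); print('arm',np.hypot(*e),'q',np.degrees(np.arctan2(e[1],e[0]))%360-184.05)
b=M.T@(P[240,247][:2]-t);print('pointer',b)
E
```

```text
hub [ 0.53645373 -0.21484972  0.16527451]
[ 0.51585863 -0.20368032  0.11671357] [-4.2 -3.5 -3.3  1.7  1.1 -0.4  0.  -1.7 -2.   3.1 -1.7  2.2  3. ]
tray [ 0.53612676 -0.21338615] post [ 0.62017811 -0.10586699] ptr/noz target [ 0.52517381 -0.1371429 ] key [ 0.39612057 -0.29021237]
vial 0.07826502723718064 218.7871602006363
vial 0.08432558375227975 217.44175990080254
arm 0.103142777710816 q 22.739582790492506
pointer [-0.00317209  0.1025318 ]
```

The close crop shows the arm end at (272,430), the vial mouth at (540,525), the hub at (421,367), and the pointer at (165,370). Next I lower the closed fingers on the tray side of the arm and push it out.

arm_command(plan="-0.033 0.0015 0 0;-0.032 0.0015 0 0;0 0 0.05 0;0 0 0.05 0;0 0 0.05 0;0 0 0.05 0;0 0 0.043 0;0 0 0 0;0 -0.005 0 0;0 -0.005 0 0;0 -0.005 0 0;0 -0.005 0 0;0 -0.005 0 0;0 -0.005 0 0;0 -0.005 0 0;0 -0.005 0 0;0 -0.005 0 0;0 -0.005 0 0;0 -0.005 0 0;0 -0.005 0 0")

```text
clock: 5.15
tcp_pos: [0.5293, -0.1518, 0.2303]
orientation: [-3.136, -0.191, 0.0]
contact_force: [0.3, -1.6, 0.0]
grip_width: 0.0001
gripper_force: 0.4
```

arm_command(plan="0 -0.004 0 0;0 -0.004 0 0;0 -0.003 0 0;0 -0.002 0 0;0 -0.002 0 0;0 0 0 0")

```text
clock: 5.9
tcp_pos: [0.5276, -0.137, 0.2303]
orientation: [-3.136, -0.191, -0.0]
contact_force: [0.3, 0.4, -0.1]
grip_width: 0.0001
gripper_force: 0.0
```

arm_command(plan="0 -0.0015 0 0;0 -0.0015 0 0;0 0 0 0")

```text
clock: 6.28
tcp_pos: [0.5273, -0.1341, 0.2303]
orientation: [-3.136, -0.191, -0.0]
contact_force: [-0.2, -0.2, 0.7]
grip_width: 0.0
gripper_force: 0.1
```

arm_command(plan="0 -0.001 0 0;0 -0.001 0 0;0 0 0 0")

```text
clock: 6.65
tcp_pos: [0.527, -0.1322, 0.2303]
orientation: [-3.136, -0.191, -0.0]
contact_force: [-1.4, 0.3, 0.4]
grip_width: 0.0001
gripper_force: 0.1
```

arm_command(plan="0 -0.001 0 0;0 -0.001 0 0;0 0 0 0")

```text
clock: 7.02
tcp_pos: [0.5269, -0.1311, 0.2304]
orientation: [3.135, 0.189, 0.001]
contact_force: [0.8, -4.2, -2.1]
grip_width: -0.0002
gripper_force: 1.8
```

arm_command(plan="0 -0.001 0 0;0 0 0 0;0 0 0 0")

```text
clock: 7.4
tcp_pos: [0.5268, -0.1309, 0.2304]
orientation: [3.134, 0.188, 0.001]
contact_force: [1.7, -6.0, -1.5]
grip_width: 0.0001
gripper_force: 3.1
```

```bash
cat > path.py <<'E'
from h import *
from scipy.optimize import brentq
x,y,a=np.load('pose.npz')['x']; M=np.array([[np.cos(a),-np.sin(a)],[np.sin(a),np.cos(a)]])
o=r.get_obs(); T=R.from_rotvec(o['orientation']).as_matrix()[:2,:2]
mach=lambda p:(M.T@(np.asarray(p)[:2]-[x,y]))*1000
def tool(dm): return T.T@M@np.asarray(dm)   # machine mm -> tool mm
def center(th,s):
    th=np.radians(th); n=np.array([np.cos(th),np.sin(th)]); t=np.array([n[1],-n[0]]); v=77*n
    def g(D):
        u=np.abs(t*D+n*s)-[11,14.5]; return np.hypot(*np.maximum(u,0))+min(u.max(),0)-13.5
    return np.array([19,-12])+v-t*brentq(g,5,60)-n*s
E
python3 - <<'E'
from path import *
print('now',mach(o['tcp_pos']),o['tcp_pos'][2])
ths=np.r_[226,np.arange(220,110,-3.75),np.arange(110,90,-2.5),91.5]
c=[center(t,np.interp(t,[91.5,140],[22,0])) for t in ths]
print('start',c[0],'tool shift',tool(c[0]-mach(o['tcp_pos'])))
for i in range(1,len(c)): print(ths[i],c[i].round(1),(tool(c[i]-c[i-1])/1000).round(4))
E
```

```text
now [19.34716641 70.98485144] 0.23039838836190987
start [-12.04960136 -89.05834502] tool shift [-31.91959463 159.93950251]
220.0 [-19.6 -85.7] [-0.0076 -0.0033]
216.25 [-24.4 -83.1] [-0.0047 -0.0027]
212.5 [-29. -80.] [-0.0046 -0.0031]
208.75 [-33.5 -76.4] [-0.0045 -0.0036]
205.0 [-37.8 -72.4] [-0.0043 -0.004 ]
201.25 [-41.9 -67.9] [-0.0041 -0.0045]
197.5 [-45.6 -63.2] [-0.0037 -0.0048]
193.75 [-48.9 -58.3] [-0.0033 -0.0049]
190.0 [-51.9 -53.4] [-0.0029 -0.0049]
186.25 [-54.5 -48.4] [-0.0026 -0.005 ]
182.5 [-56.7 -43.4] [-0.0022 -0.005 ]
178.75 [-58.6 -38.3] [-0.0019 -0.005 ]
175.0 [-60.2 -33.3] [-0.0015 -0.005 ]
171.25 [-61.4 -28.3] [-0.0012 -0.005 ]
167.5 [-62.4 -23.3] [-0.001 -0.005]
163.75 [-63.1 -18.5] [-0.0007 -0.0049]
160.0 [-63.5 -13.7] [-0.0004 -0.0048]
156.25 [-63.8  -8.9] [-0.0002 -0.0047]
152.5 [-63.7  -4. ] [ 0.0001 -0.0049]
148.75 [-63.2   1. ] [ 0.0005 -0.0051]
145.0 [-62.2   6.2] [ 0.0009 -0.0052]
141.25 [-60.9  11.5] [ 0.0014 -0.0053]
137.5 [-58.3  15.9] [ 0.0026 -0.0045]
133.75 [-55.   19.8] [ 0.0033 -0.0039]
130.0 [-51.5  23.4] [ 0.0035 -0.0036]
126.25 [-47.8  26.8] [ 0.0038 -0.0033]
122.5 [-43.8  29.9] [ 0.004  -0.0031]
118.75 [-39.6  32.7] [ 0.0042 -0.0028]
115.0 [-35.3  35.1] [ 0.0044 -0.0025]
111.25 [-30.8  37.3] [ 0.0045 -0.0021]
110.0 [-29.2  37.9] [ 0.0015 -0.0006]
107.5 [-26.1  39.1] [ 0.0031 -0.0011]
105.0 [-22.9  40. ] [ 0.0032 -0.001 ]
102.5 [-19.7  40.9] [ 0.0032 -0.0008]
100.0 [-16.4  41.5] [ 0.0033 -0.0006]
97.5 [-13.  42.] [ 0.0033 -0.0005]
95.0 [-9.7 42.3] [ 0.0034 -0.0003]
92.5 [-6.2 42.4] [ 0.0034 -0.0001]
91.5 [-4.8 42.4] [0.0014 0.    ]
```

arm_command(plan="0 0.01 0 0;-0.003 0.025 0 0;-0.006 0.03 0 0;-0.008 0.03 0 0;-0.008 0.03 0 0;-0.007 0.03 0 0;0 0.005 0 0;0 0 0.02 0;0 0 0.02 0;0 0 0.0045 0;0 0 0 0")

```text
clock: 8.78
tcp_pos: [0.5145, -0.2912, 0.186]
orientation: [-3.135, -0.192, 0.0]
contact_force: [0.1, -0.1, 0.1]
grip_width: -0.0005
gripper_force: 0.0
```

arm_command(plan="-0.0076 -0.0033 0 0;-0.0047 -0.0027 0 0;-0.0046 -0.0031 0 0;-0.0045 -0.0036 0 0;-0.0043 -0.004 0 0;-0.0041 -0.0045 0 0;0 0 0 0")

```text
clock: 9.65
tcp_pos: [0.4814, -0.2742, 0.1857]
orientation: [-3.136, -0.191, 0.001]
contact_force: [0.1, 0.3, 0.6]
grip_width: -0.0001
gripper_force: 0.0
```

```bash
python3 - <<'E'
from path import *
print(mach(o['tcp_pos']),o['tcp_pos'],o['contact_force'])
im,d=eyes.grab_frame('wrist');s=eyes.grab_frame('scene')[0]
save('w2',np.vstack([cv2.resize(im[60:440,120:560],(560,484))[:300],cv2.resize(s[160:320,230:420],(560,472))[:300]]))
E
```

```text
[-42.4374429  -66.03314927] [ 0.48139938 -0.27420601  0.18570095] [0.07520721 0.32506072 0.59106813]
```

View pics/w2.png

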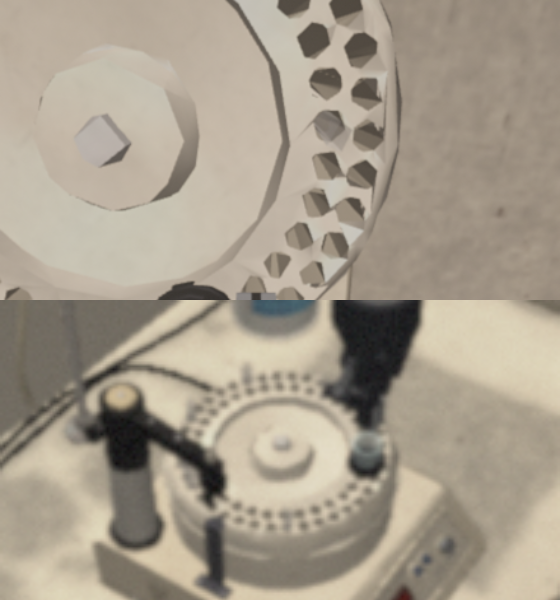

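The scene half shows the arm swung out over the pointer at (215,490) and the finger behind the vial at (367,450), touching it. I continue the sweep.

arm_command(plan="-0.0037 -0.0048 0 0;-0.0033 -0.0049 0 0;-0.0029 -0.0049 0 0;-0.0026 -0.005 0 0;-0.0022 -0.005 0 0;-0.0019 -0.005 0 0;-0.0015 -0.005 0 0;-0.0012 -0.005 0 0;-0.001 -0.005 0 0;-0.0007 -0.0049 0 0;-0.0004 -0.0048 0 0;-0.0002 -0.0047 0 0;0.0001 -0.0049 0 0;0.0005 -0.0051 0 0;0.0009 -0.0052 0 0;0.0014 -0.0053 0 0;0 0 0 0")

```text
clock: 11.88
tcp_pos: [0.4539, -0.1972, 0.1858]
orientation: [-3.135, -0.192, 0.0]
contact_force: [0.4, -0.0, -0.2]
grip_width: -0.0
gripper_force: 0.0
```

```bash
python3 - <<'E'
from path import *
print(mach(o['tcp_pos']),o['tcp_pos'],o['contact_force'],T)
s,d=eyes.grab_frame('scene');np.savez('s3',im=s,d=d)
save('s3',cv2.resize(s[170:300,250:410],(800,600),interpolation=cv2.INTER_CUBIC))
E
```

```text
[-60.74993194  13.62460667] [ 0.45393543 -0.19722266  0.18576304] [ 0.39143463 -0.01770455 -0.20162144] [[ 0.99251715  0.12210519]
 [ 0.12210523 -0.9925171 ]]
```

View pics/s3.png

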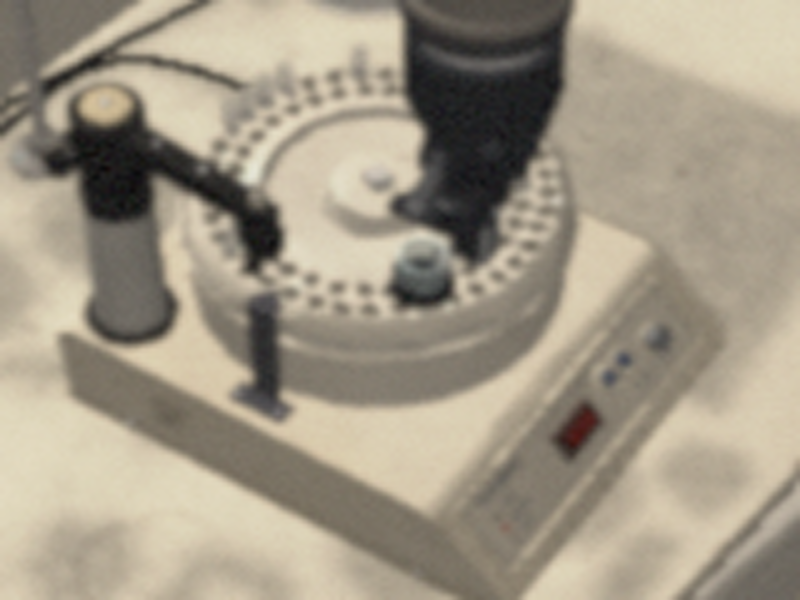

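The crop shows the vial at (422,270) with the finger right behind it. The pointer tip is at (265,300) and the arm hangs above it. I continue to about 8° short of the mark.

arm_command(plan="0.0026 -0.0038 0 0;0.0033 -0.0033 0 0;0.0035 -0.0031 0 0;0.0038 -0.0028 0 0;0.004 -0.0028 0 0;0.0042 -0.0026 0 0;0.0044 -0.0024 0 0;0.0045 -0.002 0 0;0.0015 -0.0006 0 0;0.003 -0.001 0 0;0.003 -0.001 0 0;0.003 -0.0008 0 0;0.003 -0.0006 0 0;0 0 0 0;0 0 0 0")

```text
clock: 13.8
tcp_pos: [0.4942, -0.166, 0.1858]
orientation: [3.136, 0.191, 0.0]
contact_force: [-0.1, -0.1, 1.0]
grip_width: 0.0002
gripper_force: 0.0
```

```bash
python3 - <<'E'
from path import *
print(mach(o['tcp_pos']),o['tcp_pos'],o['contact_force'])
s,d=eyes.grab_frame('scene');np.savez('s4',im=s,d=d)
save('s4',cv2.resize(s[180:280,265:390],(800,640),interpolation=cv2.INTER_CUBIC)[:600])
t=np.array([19,-12])
for th in (102,97,91.5):
    p=t+77*np.array([np.cos(np.radians(th)),np.sin(np.radians(th))]); w=np.r_[np.array([x,y])+M@p/1000,.180]
    q=t+95*np.array([np.cos(np.radians(91.5)),np.sin(np.radians(91.5))]); wq=np.r_[np.array([x,y])+M@q/1000,.157]
    print(th,(proj('scene',w)-[265,180])*6.4,'ptr',(proj('scene',wq)-[265,180])*6.4)
E
```

```text
[-17.14379522  39.93125113] [ 0.49418153 -0.16601711  0.18582102] [-0.09700431 -0.12332676  1.0168846 ]
102 [299.7938944  280.99368828] ptr [244.51918178 335.73957555]
97 [284.26708054 275.61895654] ptr [244.51918178 335.73957555]
91.5 [268.05634144 268.55093793] ptr [244.51918178 335.73957555]
```

View pics/s4.png

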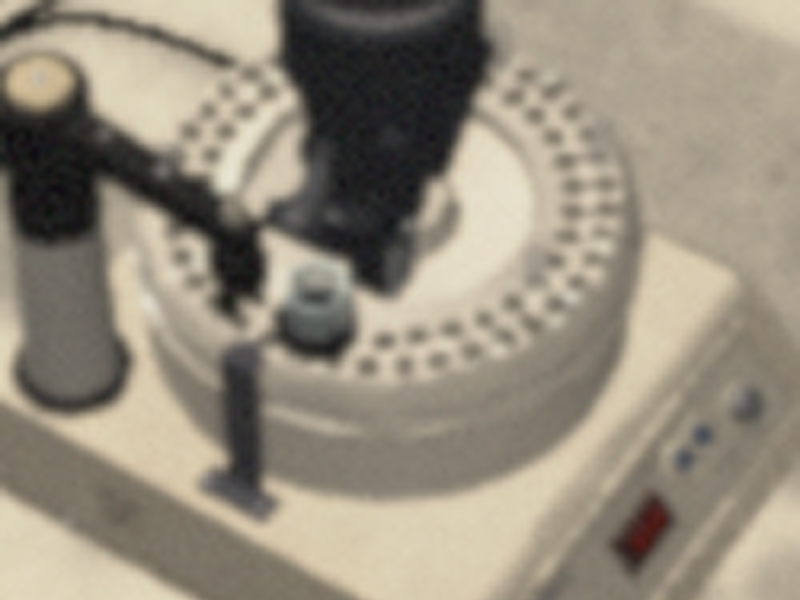

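The crop shows the vial mouth at (318,278), still short of the pointer tip at (240,345). I measure both numerically in the wrist camera.

```bash
cat >> path.py <<'E'
def look():
    o=r.get_obs(); im,d=eyes.grab_frame('wrist'); Q=cloud('wrist',d,o)
    m=np.einsum('ij,...j->...i',M.T,Q[...,:2]-[x,y])*1000
    return o,im,d,np.dstack([m,Q[...,2]*1000])
E
python3 - <<'E'
from path import *
o,im,d,Q=look(); np.savez('w5',im=im,d=d,Q=Q,tcp_pos=o['tcp_pos'],orientation=o['orientation'])
b=im.max(-1)
# coarse height / brightness map over region x -40..60, y 30..120
for nm,f in (('z',lambda k:np.median(Q[...,2][k])),('b',lambda k:np.median(b[k]))):
    print(nm,'rows y 120->35, cols x -30->60 step5')
    for yy in range(120,34,-5):
        row=[]
        for xx in range(-30,60,5):
            k=(d>0)&(abs(Q[...,0]-xx)<2.5)&(abs(Q[...,1]-yy)<2.5)
            row.append('%4d'%f(k) if k.sum()>2 else '   .')
        print('%4d'%yy,''.join(row))
E
```

```text
z rows y 120->35, cols x -30->60 step5
 120    .   .   .   .   .   .   .   .   .   .   .   .   .   .   .   .   .   .
 115   73  72   .   .   .   .   .   .  73  73  73  73  73  73  73  73  72  73
 110   72  72  72   .   .   .   .   .   .  72  73  72  72  72  72  72  72  72
 105    .   .   .   .   . 259   .   .   .   .   .   .  78  72  72  72  72  72
 100    .   .   .   .   . 258 261   . 157 241 241 241 241 241 241 240 156  72
  95    .   .   .   .   . 256 261 241 241 250 241 241 241 241 241 241 241 241
  90    .   .   .   . 258 253 141 225 234 243 240 240 241 241 241 241 242 241
  85    .   . 247 251 252 250 149 150 201 207 223 232 235 236 236 237 238 239
  80  141 232 247 247 249 242 153 152 146 150 152 145 147 152 152 151 150 227
  75  149 234 242 243 242 235 177 179 161 154 151 147   . 151 137 144 152 151
  70  151 231 227 228 232 226 161 162 173 156 151 151 151 151 152 151 151 129
  65  151 229 228 228 180 230 161 161 179 161 152 149 141 151 151 151 151 151
  60  152   .   . 175 217 173 255 265 179 165 152 150 145 152 142 127 152 152
  55  141 144   . 173 188 218 252 266 174 160 1
[... 1085 characters left out ...]
 75  141  46  44  45  47  56 163 181  64  72 218 165   . 218 135 117 219 192
  70  188  47  52  54  64  60  64  83 133  68 218 219 218 219 220 209 194 156
  65  177  47  55  56  66  54  64  64 168 137 120 179 129 219 220 218 220 216
  60  218   .   . 184  57  63  46  44 163 140 205 180 158 219 181 160 220 218
  55  165 146   . 202  72  58  47  43 138  74 218 219 215 218 218 222 221 164
  50  178 178 209 207  65  56  47  46  74 216 218 219 218 218 220 221 220 153
  45   80  47  48  56  53  47  47 187 220 222 222 220 219 218 219 222 221 220
  40  146  53  50  60  63  47 220 222 222 223 222 219 219 219 218 184 220 220
  35    .   . 200 219  77  55  47  45 223 221 221 219 218 218 217 218 217 219
```

```bash
cat >> path.py <<'E'
from scipy.optimize import least_squares
def circ(p,r0,c0):
    s=least_squares(lambda c:np.hypot(*(p-c).T)-r0,c0,loss='soft_l1',f_scale=1); return s.x,np.median(abs(s.fun)),len(p)
E
python3 - <<'E'
from path import *
z=dict(np.load('w5.npz')); Q=z['Q']; b=z['im'].max(-1)
reg=(z['d']>0)&(Q[...,0]>-12)&(Q[...,0]<30)&(Q[...,1]>45)&(Q[...,1]<90)
rim=reg&(abs(Q[...,2]-180)<2.5); hol=reg&(abs(Q[...,2]-161)<1.5)&(b<110)
print('rim',circ(Q[rim][:,:2],13,[0,64]))
ho=Q[hol][:,:2]; print('hol',len(ho),ho.min(0),ho.max(0)); h=cv2.convexHull(ho.astype(np.float32))[:,0]
h=h[(h[:,0]>5)|(h[:,1]>75)]; print(circ(h,17.5,[0,64]))
pt=(z['d']>0)&(abs(Q[...,2]-157)<3)&(b<170)&(Q[...,1]>78)&(abs(Q[...,0]-15)<25); print('ptr',pt.sum(),Q[pt][:25].round(0).tolist())
E
```

```text
rim (array([ 1.27980046, 61.69885596]), np.float64(1.032017307389662), 1391)
hol 1543 [-9.86043771 46.17384814] [23.33561312 89.56370367]
(array([ 4.26390777, 66.51156054]), np.float64(1.4624123184949411), 9)
ptr 1041 [[40.0, 79.0, 154.0], [37.0, 80.0, 154.0], [29.0, 80.0, 154.0], [27.0, 81.0, 155.0], [27.0, 81.0, 155.0], [24.0, 97.0, 155.0], [24.0, 96.0, 155.0], [24.0, 96.0, 155.0], [24.0, 95.0, 155.0], [24.0, 97.0, 157.0], [23.0, 97.0, 156.0], [24.0, 96.0, 157.0], [24.0, 96.0, 157.0], [23.0, 95.0, 156.0], [24.0, 95.0, 157.0], [24.0, 94.0, 157.0], [24.0, 94.0, 157.0], [24.0, 93.0, 157.0], [24.0, 93.0, 158.0], [23.0, 93.0, 156.0], [24.0, 92.0, 159.0], [24.0, 92.0, 157.0], [23.0, 92.0, 156.0], [23.0, 98.0, 158.0], [23.0, 97.0, 158.0]]
```

arm_command(plan="0.003 -0.0005 0 0;0.003 -0.0005 0 0;0.0025 0 0 0;0.002 0 0 0;0.0015 0 0 0;0 0 0 0;0 0 0 0")

```text
clock: 14.78
tcp_pos: [0.5039, -0.1642, 0.1853]
orientation: [3.136, 0.19, -0.007]
contact_force: [-7.9, -2.4, 3.2]
grip_width: 0.0004
gripper_force: 0.1
```

```bash
cat > meas.py <<'E'
from path import *
import sys
o,im,d,Q=look(); np.savez(sys.argv[1],im=im,d=d,Q=Q,tcp_pos=o['tcp_pos'],orientation=o['orientation']); save(sys.argv[1],im)
print(o['clock'],mach(o['tcp_pos']),o['contact_force'])
b=im.max(-1); g=d>0
reg=g&(abs(Q[...,0]-15)<30)&(abs(Q[...,1]-65)<25)
rim=reg&(abs(Q[...,2]-180)<2.5); k=Q[rim][:,:2]
print('rim',circ(k,13,np.median(k,0)))
hol=reg&(abs(Q[...,2]-161)<1.5)&(b<110)&(Q[...,1]<84); k=Q[hol][:,:2]
print('hol',len(k),np.percentile(k,[1,99],0).round(1).tolist())
# pointer tongue just outside holder, cut in x bands by y
for yy in range(80,108,3):
    k=g&(abs(Q[...,1]-yy)<1.5)&(abs(Q[...,2]-157.5)<3)&(b<125)&(abs(Q[...,0]-16)<20)
    if k.sum()>3: print(yy,k.sum(),np.percentile(Q[k][:,0],[2,98]).round(1),np.median(Q[k][:,2]))
E
python3 meas.py w6
```

```text
14.775 [-7.31783939 40.60347871] [-7.93478308 -2.41430674  3.16490987]
rim (array([ 9.63207104, 62.83064983]), np.float64(1.0750766451673863), 1502)
hol 1512 [[0.3, 48.3], [24.9, 78.3]]
80 20 [ 9.9 16.9] 155.49201516622657
83 47 [12.9 17.5] 157.9419744409062
86 131 [10.4 20.1] 158.0549240964558
89 203 [ 7.7 22.4] 158.21505147859497
92 236 [ 6.8 23.5] 158.10894827960334
95 238 [ 6.6 23.3] 158.149037066993
98 66 [ 7.9 23.4] 158.0445414741655
```

Contact force of 8 N here means the gripper knuckles are brushing the arm end. I back off and turn the tool 90° so the narrow side faces the arm.

arm_command(plan="-0.008 0 0 0;-0.01 0 0 0;-0.008 0 0 0;0 0 -0.03 0;0 0 -0.025 0;0 -0.006 0 10;0 0 0 10;0 0 0 10;0 0 0 10;0 0 0 10;0 0 0 10;0 0 0 10;0 0 0 10;0 0 0 10;0 0 0 0;0 0 0 0")

```text
clock: 16.82
tcp_pos: [0.4792, -0.1607, 0.2409]
orientation: [-2.356, 2.078, -0.0]
contact_force: [-0.2, -0.2, 0.4]
grip_width: -0.0002
gripper_force: 0.0
```

```bash
python3 - <<'E'
from path import *
print(mach(o['tcp_pos']),o['tcp_pos'],o['contact_force'],o['joints'].round(2)); print((T.T@M).round(3))
E
python3 meas.py w7
```

```text
[-31.37333332  46.92162467] [ 0.47923478 -0.1607313   0.24085593] [-0.24343092 -0.18300339  0.4187733 ] [ 0.23  0.2  -0.03  1.96  0.01  0.98 -2.82]
[[ 0.008 -1.   ]
 [-1.    -0.008]]
16.825 [-31.37333332  46.92162467] [-0.24343092 -0.18300339  0.4187733 ]
rim (array([ 9.55599754, 63.09536419]), np.float64(0.9181488227612915), 652)
hol 714 [[-5.4, 47.8], [24.2, 74.3]]
89 61 [ 6.8 22.1] 158.62519986597312
92 104 [ 6.4 22.9] 158.4809833035542
95 103 [ 6.  23.2] 158.45966443072217
98 26 [ 6.9 22.3] 158.28349116836182
```

arm_command(plan="0 0 0.025 0;0 0 0.025 0;0 0 0.0045 0;0 0 0 0;0 -0.005 0 0;0 -0.005 0 0;0 -0.003 0 0;0 -0.002 0 0;0 -0.0015 0 0;0 -0.001 0 0;0 0 0 0;0 0 0 0")

```text
clock: 18.38
tcp_pos: [0.4966, -0.1587, 0.1863]
orientation: [2.352, -2.083, -0.0]
contact_force: [0.3, 0.1, 0.2]
grip_width: 0.0
gripper_force: 0.0
```

```bash
python3 meas.py w8
```

```text
18.375 [-13.87326395  46.93953366] [0.27658105 0.10028908 0.18642564]
rim (array([ 8.62063722, 63.4138757 ]), np.float64(0.7654853041233967), 453)
hol 863 [[0.3, 47.5], [24.8, 74.3]]
```

arm_command(plan="0 -0.0015 0 0;0 -0.0015 0 0;0 -0.0015 0 0;0 -0.0015 0 0;0 0 0 0;0 0 0 0")

```text
clock: 19.18
tcp_pos: [0.5028, -0.1579, 0.1863]
orientation: [-2.352, 2.082, -0.0]
contact_force: [0.2, -0.5, -0.5]
grip_width: -0.0002
gripper_force: 0.0
```

```bash
python3 meas.py w9
```

```text
19.175 [-7.66002565 46.97351867] [ 0.23986761 -0.45664302 -0.51938995]
rim (array([14.0001631 , 63.62211197]), np.float64(0.7670089316964024), 459)
hol 819 [[6.6, 47.9], [30.5, 74.6]]
```

arm_command(plan="0 -0.0008 0 0;0 0 0 0;0 0.004 0 0;0 0.006 0 0;0 0.008 0 0;0 0 -0.03 0;0 0 -0.03 0;0 0 0 0")

```text
clock: 20.23
tcp_pos: [0.4865, -0.1605, 0.2485]
orientation: [-2.35, 2.082, -0.006]
contact_force: [0.4, 0.2, -0.8]
grip_width: 0.0002
gripper_force: 0.0
```

```bash
python3 meas.py w10
```

```text
20.225 [-24.10331853  46.32055756] [ 0.44131299  0.19800062 -0.75338381]
rim (array([15.62314964, 63.49585716]), np.float64(0.9389901601842956), 602)
hol 672 [[0.6, 48.3], [30.6, 74.7]]
86 9 [ 9.1 11.7] 158.369118367398
89 74 [ 6.9 22.6] 158.28718409918253
92 98 [ 6.5 22.8] 158.41795125469173
95 100 [ 6.2 23.2] 158.3488984892377
98 14 [ 9.7 21.7] 157.97844794709982
```

arm_command(plan="0 0 -0.03 0;0 0 -0.022 0;-0.024 -0.01 0 0;-0.024 -0.011 0 0;-0.024 -0.011 0 0;-0.024 -0.01 0 0;0 0 0.03 0;0 0 0.03 0;0 0 0.01 0;0 0 0 0;0.004 0 0 0;0.004 0 0 0;0.004 0 0 0;0.004 0 0 0;0.004 0 0 0;0.004 0 0 0;0 0 0 0")

```text
clock: 22.4
tcp_pos: [0.5169, -0.0898, 0.2278]
orientation: [2.351, -2.083, -0.001]
contact_force: [0.2, 0.2, -0.1]
grip_width: -0.0001
gripper_force: 0.0
```

```bash
cat > arm.py <<'E'
from path import *
import sys
o,im,d,Q=look(); np.savez(sys.argv[1],im=im,d=d,Q=Q,tcp_pos=o['tcp_pos'],orientation=o['orientation']); save(sys.argv[1],im)
print(o['clock'],mach(o['tcp_pos']),o['tcp_pos'][2],o['contact_force'])
b=im.max(-1); g=d>0
k=Q[g&(abs(Q[...,2]-180)<2.5)&(abs(Q[...,0]-15)<25)&(abs(Q[...,1]-63)<22)][:,:2]
if len(k)>20: print('rim',circ(k,13,np.median(k,0)))
for xx in range(0,95,8):
    k=g&(abs(Q[...,0]-xx)<3)&(abs(Q[...,2]-241)<3)&(b<130)&(Q[...,1]>20)&(Q[...,1]<120)
    if k.sum()>4: print(xx,k.sum(),np.percentile(Q[k][:,1],[2,98]).round(1))
E
python3 arm.py w11
```

```text
22.4 [ 14.33857118 112.96690966] 0.22783296059024552 [ 0.24979392  0.19621857 -0.12329361]
rim (array([15.70295954, 63.81378665]), np.float64(0.9111802123617982), 872)
0 39 [ 93.7 108.5]
8 651 [ 88.3 108. ]
16 344 [ 87.3 104.1]
24 738 [ 86.5 108.1]
32 613 [85.5 98. ]
40 626 [84.6 97.3]
48 569 [83.6 96.7]
56 665 [82.7 95.9]
64 676 [81.7 95.2]
72 697 [80.8 94.6]
80 623 [79.9 94.1]
88 754 [78.9 93.4]
```

arm_command(plan="0.003 0 0 0;0.003 0 0 0;0.003 0 0 0;0.003 0 0 0;0.003 0 0 0;0.0015 0 0 0;0.0015 0 0 0;0 0 0 0;0 0 0 0")

```text
clock: 23.58
tcp_pos: [0.5194, -0.1073, 0.228]
orientation: [2.352, -2.082, -0.0]
contact_force: [-1.1, -0.4, -0.5]
grip_width: 0.0002
gripper_force: 0.0
```

```bash
python3 arm.py w12
```

```text
23.575 [14.6902948  95.28088113] 0.2279666902896394 [-1.05614528 -0.44987147 -0.54121796]
rim (array([15.67634264, 64.09508534]), np.float64(0.8216450405055618), 715)
0 39 [75.2 90.7]
8 623 [70.7 90.4]
16 364 [70.9 86.4]
24 721 [71.4 90.5]
32 607 [71.7 84.3]
40 604 [72.2 84.8]
48 530 [72.6 85.5]
56 632 [73.  86.2]
64 643 [73.5 86.9]
72 651 [73.9 87.6]
80 578 [74.2 88.4]
88 685 [74.8 89.1]
```

arm_command(plan="0.002 0 0 0;0.002 0 0 0;0.002 0 0 0;0.0015 0 0 0;0.0015 0 0 0;0.001 0 0 0;0 0 0 0;0 0 0 0")

```text
clock: 24.62
tcp_pos: [0.5202, -0.1173, 0.2278]
orientation: [2.351, -2.082, -0.001]
contact_force: [-0.6, -0.0, -1.0]
grip_width: -0.0004
gripper_force: 0.0
```

```bash
python3 arm.py w13
```

```text
24.625 [14.40949391 85.26226378] 0.22781132872157964 [-0.6096455  -0.01733799 -1.03551758]
rim (array([15.62611221, 64.60118698]), np.float64(0.7352602589204666), 538)
0 31 [79.6 80.7]
8 647 [59.4 80.4]
16 265 [60.  76.4]
24 724 [61.5 80.5]
32 599 [62.7 75.5]
40 609 [64.  76.9]
48 545 [65.3 78.7]
56 620 [66.6 80. ]
64 633 [67.9 81.7]
72 628 [69.2 83.2]
80 543 [70.4 84.9]
88 651 [71.7 86.5]
```

arm_command(plan="0.001 0 0 0;0.0008 0 0 0;0 0 0 0;0 0 0 0;-0.005 0 0 0;-0.01 0 0 0;-0.02 0 0 0;0 0 0 0")

```text
clock: 25.68
tcp_pos: [0.5163, -0.0821, 0.2278]
orientation: [2.356, -2.078, -0.002]
contact_force: [0.4, -0.2, -0.3]
grip_width: -0.0002
gripper_force: 0.0
```

```bash
python3 arm.py w14; python3 - <<'E'
from path import *
z=dict(np.load('w14.npz')); p=[]
for pm,zz in (([15.7,64],.180),([15,82],.157),([17,65],.183)):
    w=np.r_[np.array([x,y])+M@np.array(pm)/1000,zz]; p.append(proj('wrist',w,z).round())
print(p); u,v=p[0].astype(int); im=z['im'][max(v-110,0):v+110,max(u-140,0):u+140]; print('off',max(u-140,0),max(v-110,0)); save('w14c',cv2.resize(im,None,fx=2.6,fy=2.6))
E
```

```text
25.675 [ 14.59931628 120.65286268] 0.2278093818034002 [ 0.42012901 -0.1877468  -0.28222526]
rim (array([15.57931039, 64.95094017]), np.float64(0.6084689983366065), 428)
0 23 [114.7 116. ]
8 727 [ 57.8 115.6]
16 359 [ 58.4 111.9]
24 877 [ 60.1 115.8]
32 743 [61.4 74.2]
40 747 [62.9 75.9]
48 687 [64.3 77.8]
56 770 [65.8 79.5]
64 767 [67.3 81.2]
72 772 [68.8 82.9]
80 671 [70.1 84.8]
88 805 [71.5 86.6]
[array([321., 166.]), array([322., 193.]), array([319., 169.])]
off 181 56
```

View pics/w14c.png

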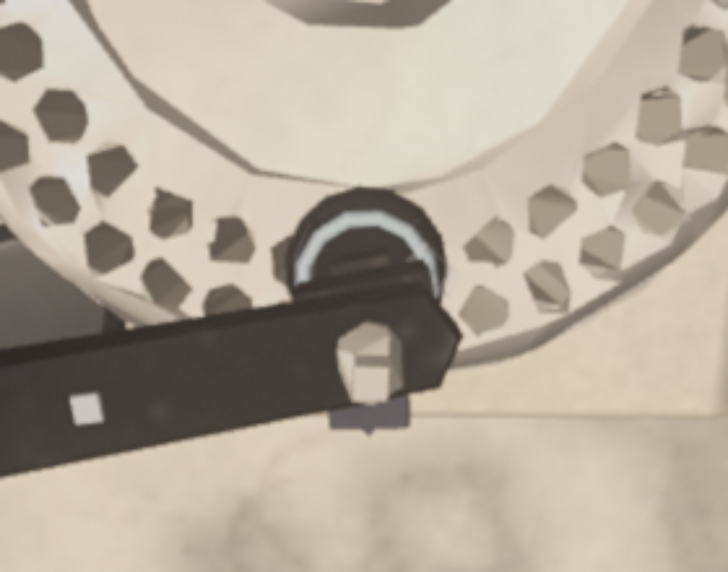

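The crop shows the vial mouth at (367,255) directly beside and under the arm head, whose screw is at (370,362), and the pointer behind it at (370,415). All three line up, and the fitted arm centre line passes within about 1 mm of the vial's middle. Next is the start key.

arm_command(plan="0 0 -0.036 0;0 0 -0.036 0;0.0241 0.021 0 0;0.0241 0.021 0 0;0.0241 0.021 0 0;0.0241 0.021 0 0;0.0241 0.021 0 0;0.0241 0.021 0 0;0.0241 0.021 0 0;0.0241 0.021 0 0;0 0 0 0;0 0 0 0")

```text
clock: 27.22
tcp_pos: [0.3731, -0.2959, 0.3]
orientation: [2.351, -2.083, -0.001]
contact_force: [0.2, -0.1, 0.4]
grip_width: -0.0001
gripper_force: 0.0
```

```bash
python3 - <<'E'
from path import *
o,im,d,Q=look(); np.savez('w15',im=im,d=d,Q=Q,tcp_pos=o['tcp_pos'],orientation=o['orientation'])
print(mach(o['tcp_pos']),o['tcp_pos'],o['joints'].round(2),o['contact_force'])
w=np.r_[np.array([x,y])+M@np.array([-.1305,-.0732]),.054]; u,v=proj('wrist',w,o).round().astype(int); print(u,v)
# height above panel plane: fit plane over panel, list raised points
reg=(d>0)&(Q[...,0]>-150)&(Q[...,0]<-108)&(Q[...,1]>-110)&(Q[...,1]<30)&(Q[...,2]<80)&(Q[...,2]>25)
q=Q[reg]; A=np.c_[q[:,0],q[:,1],np.ones(len(q))]
s=least_squares(lambda p:A@p-q[:,2],[1,0,150],loss='soft_l1',f_scale=.5); print('plane',s.x,len(q))
h=q[:,2]-A@s.x; k=q[h>1.5]; k=k[(k[:,1]<-55)&(k[:,1]>-95)]; print('raised',len(k),np.percentile(k,[3,50,97],0).round(1).tolist() if len(k) else 0)
u0,v0=max(u-100,0),max(v-75,0); print(u0,v0); save('w15c',cv2.resize(im[v0:v0+150,u0:u0+200],(800,600)))
E
```

```text
[-152.52858244  -74.99627493] [ 0.37310097 -0.29592814  0.30001625] [ 0.05  0.08  0.53  1.97 -0.05  1.1  -2.42] [ 0.23869854 -0.13813165  0.39922465]
301 199
plane [9.94160925e-01 1.05685921e-02 1.69090614e+02] 4039
raised 227 [[-138.3, -86.8, 32.7], [-126.3, -74.3, 54.0], [-118.6, -64.9, 58.7]]
201 124
```

View pics/w15c.png

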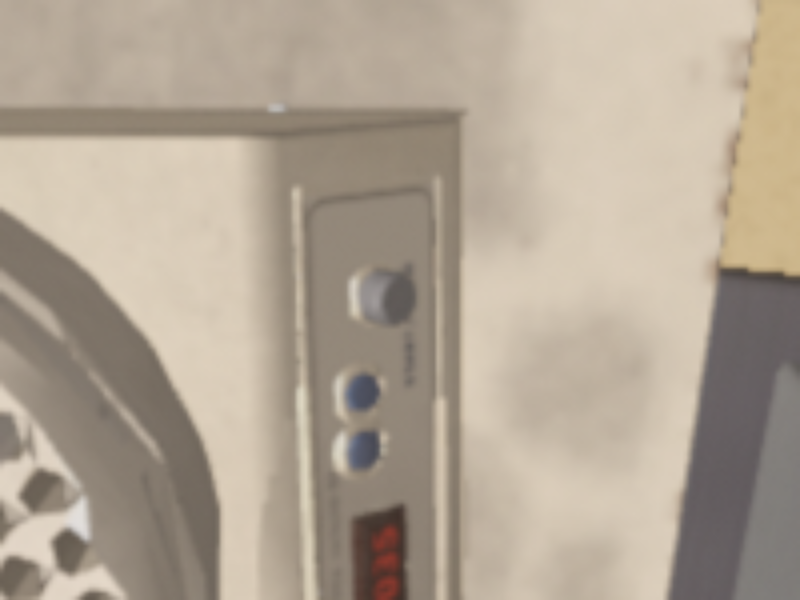

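The crop shows the start key face at (395,297), within 2 px of my prediction, and the small blue keys at (360,392) and (362,450). I descend in front of it and then press along the face normal.

arm_command(plan="0 0 0.05 0;0 0 0.05 0;0 0 0.05 0;0 0 0.05 0;0 0 0.02 0;0 0 0 0;0 -0.0018 0.0018 0;0 -0.0018 0.0018 0;0 -0.0018 0.0018 0;0 -0.0018 0.0018 0;0 0 0 0;0 0 0 0")

```text
clock: 28.78
tcp_pos: [0.3799, -0.2951, 0.0728]
orientation: [2.352, -2.082, -0.001]
contact_force: [1.1, -0.3, -0.0]
grip_width: -0.0
gripper_force: 0.0
```

arm_command(plan="0 -0.0007 0.0007 0;0 -0.0007 0.0007 0;0 0 0 0;0 0 0 0")

```text
clock: 29.28
tcp_pos: [0.3813, -0.2949, 0.0714]
orientation: [2.352, -2.082, -0.001]
contact_force: [0.1, 0.8, 0.9]
grip_width: -0.0
gripper_force: 0.0
```

arm_command(plan="0 -0.0007 0.0007 0;0 -0.0007 0.0007 0;0 0 0 0;0 0 0 0")

```text
clock: 29.78
tcp_pos: [0.3827, -0.2947, 0.07]
orientation: [2.352, -2.082, -0.001]
contact_force: [0.8, 0.3, -0.7]
grip_width: -0.0001
gripper_force: 0.0
```

arm_command(plan="0 -0.0007 0.0007 0;0 -0.0007 0.0007 0;0 0 0 0;0 0 0 0")

```text
clock: 30.28
tcp_pos: [0.3841, -0.2946, 0.0686]
orientation: [2.352, -2.082, -0.001]
contact_force: [-0.4, 0.6, 0.2]
grip_width: 0.0001
gripper_force: 0.0
```

arm_command(plan="0 -0.0007 0.0007 0;0 -0.0007 0.0007 0;0 0 0 0;0 0 0 0")

```text
clock: 30.78
tcp_pos: [0.3855, -0.2944, 0.0672]
orientation: [2.352, -2.082, -0.001]
contact_force: [-0.8, 0.0, -0.3]
grip_width: -0.0002
gripper_force: 0.0
```

arm_command(plan="0 -0.0007 0.0007 0;0 -0.0007 0.0007 0;0 0 0 0;0 0 0 0")

```text
clock: 31.28
tcp_pos: [0.3867, -0.2943, 0.0658]
orientation: [2.351, -2.082, -0.001]
contact_force: [-0.7, -0.3, 2.3]
grip_width: 0.0001
gripper_force: 1.3
```

arm_command(plan="0 -0.0007 0.0007 0;0 -0.0005 0.0005 0;0 0 0 0;0 0 0 0")

```text
clock: 31.78
tcp_pos: [0.3876, -0.2942, 0.0648]
orientation: [2.351, -2.083, -0.002]
contact_force: [-4.0, 0.6, 7.7]
grip_width: -0.0
gripper_force: 4.1
```

arm_command(plan="0 -0.0007 0.0007 0;0 0 0 0;0 0 0 0")

```text
clock: 32.15
tcp_pos: [0.3878, -0.2943, 0.0645]
orientation: [2.351, -2.083, -0.003]
contact_force: [-6.7, 1.4, 15.3]
grip_width: -0.0
gripper_force: 7.6
```

The key is bottomed: 15 N with almost no further travel. I retreat and check that nothing shifted.

arm_command(plan="0 0.004 -0.004 0;0 0.007 -0.007 0;0 0 -0.03 0;0 0 -0.05 0;0 0 -0.05 0;0 0 -0.05 0;0 0 -0.04 0;-0.024 -0.021 0 0;-0.024 -0.021 0 0;-0.024 -0.021 0 0;-0.024 -0.021 0 0;-0.024 -0.021 0 0;-0.024 -0.02 0 0;0 0 0 0;0 0 0 0")

```text
clock: 34.02
tcp_pos: [0.4841, -0.1379, 0.2948]
orientation: [2.351, -2.082, -0.001]
contact_force: [-0.7, -0.4, -0.2]
grip_width: -0.0003
gripper_force: 0.0
```

```bash
python3 arm.py w16; python3 meas.py w17 | tail -6
```

```text
34.025 [-23.85933445  69.02425472] 0.2947522032926486 [-0.68336199 -0.41563357 -0.22529177]
rim (array([16.0973212, 64.6275662]), np.float64(0.7549034416005336), 304)
8 214 [57.7 68.8]
16 81 [58.3 62.2]
24 249 [59.8 72.1]
32 258 [61.2 74.1]
40 264 [62.8 75.7]
48 241 [64.1 77.4]
56 267 [65.6 79. ]
64 273 [67.3 80.8]
72 281 [68.6 82.6]
80 230 [70.  84.5]
88 290 [71.4 86.8]
hol 457 [[0.9, 48.5], [30.1, 73.1]]
86 4 [ 9.8 11.3] 157.78676594724334
89 21 [ 6.9 11. ] 158.05734975939433
92 27 [ 6.6 12.2] 158.42024910976514
95 34 [ 6.6 13.1] 158.46182011036194
98 4 [10.2 15.4] 158.43810420994402
```

The arm line, vial and pointer are unchanged, and the robot touches nothing. Handing in.

```bash
python3 -c "
from bench import ticket
print(ticket.hand_in())"
```

```text
the job is handed in; nothing more can be done
None
```

I handed the job in at about 34 s of the 72 s allowed: the arm was swung out to its stop, the vial lined up within about 1 mm of the pointer, the nozzle swung back to within about 1 mm of the vial's middle, and the start key pressed and released; the hand-in gave no verdict, and I did not re-check the flask, beaker and bottle by camera, though the robot's path stayed clear of them.

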